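# Roll a can capacitor vent-up and lay it in its mounting cradle

### The arm

A 7-joint arm with a two-finger parallel gripper is mounted at the origin on a cart in front of the work surface, level with it; the furniture and walls round the work are solid. World frame = base frame: x ahead of the robot, y to its left, z up, the work surface at z = 0. Lengths are in m, angles in rad, forces in N, time in s.
With the tool pointing down it reaches from about 0.4 to 0.85 m from the base axis. Payload 4.5 kg.
Tool frame: the origin (TCP) lies where the fingers leave the gripper's body, on its centre line; the fingertips stand 64 mm ahead of it and the grasp point (between the pads) lies 45 mm ahead of it; z points along the fingers, y is the direction in which the jaws open and shut (so a half turn about z gives the same grasp; the last joint's range is limited). The gripper opens to 88 mm and grips with 3 to 60 N. Pads are 18 mm wide; open, the fingers measure 123 mm over their backs; the gripper's body (75 mm by 187 mm) begins 45 mm behind the grasp point.
Start: joints at [1.148, 0.689, -0.195, 1.565, 0.157, 0.902, -0.215], TCP at [0.276, -0.561, 0.303] pointing down, gripper open.
Joint ranges: [-3.01, 3.01], [-0.46, 2.08], [-1.47, 1.51], [0.13, 2.56], [-1, 4.14], [0.04, 2.09], [-2.66, 2.66]. Speed limits (rad/s): [2.57, 2.57, 3.14, 3.14, 3.14, 3.14, 3.14].

### API

Orientations are given as a unit quaternion [x, y, z, w].
In Python, from plant import monitor, snapshot, workorder, finder gives the robot as it stands.
- The arm moves only by the tool carry_out, never from a script. Its argument "motion" is one flat list of numbers, 6 for each row, row after row: the shift along the tool's x, y, z in cm, then the turn, a rotation vector about the tool's x, y, z in rad. In form: [x, y, z, rx, ry, rz, x, y, z, rx, ry, rz, ...]. A call has 1 to 8 rows; each row shifts and turns the commanded pose from where the row before left it, along the tool's axes as they then stand; what a row does not reach is not made up. A row lasts 1/8 s, in which the tool goes at most 62.5 mm and 10.7 degrees, less where a joint would pass 70% of its speed; a pose out of reach is approached as far as the arm can. A call with a gripper value outside its range is refused whole. "hand" is the finger opening in cm, from 0 to 8.81, set as the call begins (left out, the last holds). The fingers move at their own pace and stop on an object; "grip_force" is the grip in N (left out, the last holds). Time passes only in rows, so rows that do not move let the fingers close. It gives the time, the measured TCP pose, the force and the opening at its end, in the units of the state.
- monitor.get_state(): the state, without advancing time (a new reading comes with each control period).
- snapshot(name): name is "scene" or "top" or "wrist"; returns a dict with "frame" (384x512x3 uint8, red, green, blue), "range_z" (384x512 float32, m along the optical axis (not along the pixel's ray), 0 where there is no reading), "fx", "fy", "cx", "cy" (pixels), "D" ([k1, k2, p1, p2, k3] as OpenCV has them; the pictures are not rectified), "rvec" (rotation vector, rad) and "tvec" (3), from world to camera coordinates, as OpenCV has them; the wrist camera has in their place "hand_eye" (4x4, takes a point from camera to tool coordinates, whose origin is the TCP and whose axes are the flange's). Camera axes: x right, y down, z forward; pixel columns grow to the right and rows downward; lengths in m; the calibration is good to about 2 mm. A picture is of the moment at which its call begins: read the wrist's pose just before it.
- workorder.finish_job(): hands the job in, once; it reports no verdict.
Trained networks look in a picture, given as the dict that the camera call returned (one of the last four; its "shot" number tells which), for a name from the list of things; names that differ only in an ending like _2 or _b are one class to them, and where a whole thing is asked for, a point or a joint stands for the part that bears it (a point fixed in the world has none). Each returns a list of dicts, best first, with "p" (0 to 1); they miss things now and then, are a little off and sometimes report something else, mostly with a low value. They report only what shows in the picture. A call takes as long as a camera call.
- finder.masks_of(picture, thing): "pixels" (384x512 bool, what is visible of it) and "extent" ([left, top, right, bottom] in pixels, round what is visible of it).
The state is a dict: "clock": time; "q": joint angles; "qd": joint speeds; "joint_torque": joint torques, N m; "tool_pos": TCP position; "eef_rot": TCP orientation; "contact_force": force on the tool from outside, world axes, zero at the start; "moment": the same for the moment, N m; "opening": opening from 0.0 (shut) to 1.0 (fully open).
Only numpy, scipy, OpenCV 4.12 (cv2) and the standard library are available. Lean on these libraries where they do the work, as an engineer would, in place of code of your own. Each camera call takes 0.05 s, during which the arm holds its last target. There are 200 camera calls.

### The job

The can capacitor has to be mounted lying down with its safety vent uppermost. Roll it along the bench mat, without picking it up, until the round vent plug in its terminal end is at the top; then lift it and lay it gently in the vee cradle, terminals at the open end and plain end close to the stop plate, with the vent still at the top. Let go of it, and leave the flux bottle and the tip cleaner where they are.

Things in the scene. Friction and masses are not known exactly. Their poses are not given: they have to be found in the camera images.
- capacitor: Dark blue sleeved can capacitor, 40 mm diameter, 100 mm long, 0.22 kg, lying on the mat with its terminal end roughly towards the robot. Origin: middle of the can, on its axis. z: along the axis, out of the terminal end; x: from the axis towards the vent (the vent is uppermost when x points up). Terminals stand 7 mm out of the end.
- vent (a point): Outer face of the vent: a round pale plug, 10 mm across, near the rim of the black terminal end, 11 mm from the can's axis; beside it stand two bright screw terminals, 15 mm apart, on a line square to the vent's direction.
- mat: Thin grey rubber mat, 190 x 120 mm, 3 mm thick, fixed flat on the bench. Origin: middle of its underside. x: up; y: along its 190 mm side, the way the can rolls; z: level, roughly towards the robot, the can's axis at the start.
- cradle: Grey steel cradle, fixed: plate 126 x 74 x 5 mm, two rubber-lined 90 degree vees (each 24 mm long, 46 mm apart, 67 mm wide, 41 mm high) and at the far end a stop plate 45 mm high. Origin: middle of the underside between the vees. x: along the vees to the stop plate, face at x = 57.5 mm (a centred can ends at 50); the open end is -x, roughly towards the robot; z: up.
- seat (a point): Where the middle of a can lying centred in the cradle comes: 40 mm above the bench, midway between the two vees, on the cradle's x axis.
- tip_cleaner: Round black tip cleaner cup with brass wool, 60 mm across, 48 mm high, standing loose. Origin: centre of its underside.
- flux_bottle: Yellow flux bottle, 40 mm across, 112 mm high with its needle cap, standing loose. Origin: centre of its underside.

How it is judged:
On the way:
1. the can lies on the mat or bench, rolled until its vent is at the top, and has stopped (angle between capacitor's own x axis and vertical below 0.35 rad and height (world z) of capacitor below 0.029 m and angle between capacitor's own z axis and vertical between 1.4 and 1.74 rad and angular speed of capacitor below 0.5 rad/s), for 0.2 s.
At the end, for the whole second after the job is handed in: The can lies still and released in both vees, along the cradle within 0.12 rad, its middle within 6 mm sideways, 5 mm in height and 12 mm lengthwise of the seat, terminals at the open end, the vent direction within 0.35 rad of straight up (angle between capacitor's own x axis and vertical below 0.35 rad and x of capacitor in the frame of cradle between -0.012 and 0.012 m and y of capacitor in the frame of cradle between -0.006 and 0.006 m and z of capacitor in the frame of cradle between 0.035 and 0.045 m and angle between the z axis of capacitor and the x axis of cradle, either way round below 0.12 rad and x of vent in the frame of cradle below -0.03 m and linear speed of capacitor below 0.02 m/s and contact force between each of the arm, the fingers and capacitor below 0.05 N); the robot touches nothing.
It fails at once if the can is picked up before its vent has been rolled to the top (its middle more than 38 mm above the bench while the vent is over 0.6 rad from the top) (height (world z) of capacitor above 0.038 m and angle between capacitor's own x axis and vertical above 0.6 rad).
It fails at once if the can is dropped or sent rolling freely (faster than 0.5 m/s with the fingers off it) (linear speed of capacitor above 0.5 m/s and contact force between the fingers and capacitor below 0.05 N).
It fails at once if the tip cleaner is moved more than 30 mm (distance of tip_cleaner from where it was at the start of the episode above 0.03 m).
It fails at once if the flux bottle is moved more than 30 mm (distance of flux_bottle from where it was at the start of the episode above 0.03 m).
It also fails if it takes over 48 s, if anything falls off the work surface, if the arm or the gripper's body presses on something with over 40 N, if the wrist force passes 120 N, or if a joint passes its speed limit or range.

## Working session

There is one attempt and no reset: what is moved stays moved. The work goes in short steps, Python scripts to look and compute and a tool call to move; the robot and the scene stay as the last step left them, time stands still between calls to the robot, and variables do not carry over. Pictures are saved under pics/ and viewed, about 8 in all and at most 12, crops included, and the job is handed in when it is done.

Besides the shell and the picture viewer there is one more tool, called as a command line: name --argument value ..., lists and objects as JSON in quotes. carry_out: Moves the arm, as the interface text tells. Its arguments: {"type":"object","properties":{"motion":{"type":"array"},"hand":{"type":"number"},"grip_force":{"type":"number"}},"required":["motion"]}

```bash
mkdir -p pics; ls; cat > h.py <<'E'
import numpy as np, cv2
from plant import monitor, snapshot, workorder, finder
from scipy.spatial.transform import Rotation as R
def cam2world(s, st=None):
    if 'rvec' in s:
        Rm=cv2.Rodrigues(np.array(s['rvec'],float))[0]; t=np.array(s['tvec'],float).ravel()
        return Rm.T, -Rm.T@t
    H=np.array(s['hand_eye']); T=np.eye(4); T[:3,:3]=R.from_quat(st['eef_rot']).as_matrix(); T[:3,3]=st['tool_pos']
    M=T@H; return M[:3,:3],M[:3,3]
def K(s): return np.array([[s['fx'],0,s['cx']],[0,s['fy'],s['cy']],[0,0,1.]])
def pts(s, mask, st=None):
    v,u=np.nonzero(mask&(s['range_z']>0)); z=s['range_z'][v,u]
    n=cv2.undistortPoints(np.c_[u,v].astype(float)[:,None],K(s),np.array(s['D'],float))[:,0]
    A,o=cam2world(s,st); return (np.c_[n,np.ones(len(n))]*z[:,None])@A.T+o
def save(s,name,crop=None,f=1):
    im=s['frame'][...,::-1]
    if crop: l,t,r,b=crop; im=im[t:b,l:r]
    cv2.imwrite('pics/'+name,cv2.resize(im,None,fx=f,fy=f,interpolation=cv2.INTER_CUBIC))
E
python3 - <<'E'
from h import *
st=monitor.get_state(); print(st)
ims=[]
for c in ['scene','top']:
    s=snapshot(c); ims.append(s['frame'])
    for n in ['capacitor','mat','cradle','tip_cleaner','flux_bottle','vent']:
        for m in finder.masks_of(s,n)[:2]:
            p=pts(s,m['pixels']); 
            print(c,n,round(m['p'],2),m['extent'], len(p) and (np.percentile(p,[2,50,98],axis=0).round(3).tolist()))
    save(s,c+'0.png')
E
python3 -c "
import cv2,numpy as np
a=[cv2.imread('pics/%s0.png'%c) for c in('scene','top')]
cv2.imwrite('pics/both.png',cv2.resize(np.vstack(a),None,fx=.78,fy=.78))"
```

```text
pics
{'clock': 0.0, 'q': array([ 1.14777045,  0.68997366, -0.19451991,  1.56630908,  0.15728863,
        0.90248511, -0.21507433]), 'qd': array([ 1.94184117e-03, -1.67978157e-03,  1.19450426e-03, -7.61514710e-04,
        1.57241200e-03,  2.82941301e-05, -8.04480414e-04]), 'joint_torque': array([ 8.04395095e-04, -5.27569163e+01, -1.26721781e+00, -1.53431994e+01,
       -5.27218357e-02,  6.47856112e-03,  1.68738529e-04]), 'tool_pos': array([ 0.27543827, -0.56047987,  0.30192582]), 'eef_rot': array([ 9.74014899e-01,  2.26482184e-01, -2.57584992e-04, -8.54452443e-04]), 'contact_force': array([ 0.39303844, -0.40060284, -0.19354313]), 'moment': array([ 0.02479898, -0.0094182 ,  0.02520442]), 'opening': 0.999363574727519}
scene capacitor 0.95 [236.2, 167.5, 292.4, 201.4] [[0.536, -0.414, 0.002], [0.578, -0.342, 0.033], [0.633, -0.331, 0.043]]
scene mat 0.58 [244.3, 157.9, 310.3, 203.6] [[0.534, -0.479, -0.0], [0.584, -0.433, 0.002], [0.656, -0.328, 0.004]]
scene cradle 0.89 [303.0, 184.5, 374.2, 228.9] [[0.359, -0.403, 0.0], [0.42, -0.355, 0.006], [0.479, -0.318, 0.041]]
scene cradle 0.59 [
[... 479 characters left out ...]
or 0.61 [261.4, 153.4, 292.9, 201.1] [[0.536, -0.374, 0.004], [0.584, -0.351, 0.039], [0.634, -0.331, 0.044]]
top mat 0.89 [247.2, 138.0, 335.7, 210.6] [[0.534, -0.477, -0.001], [0.593, -0.405, 0.002], [0.654, -0.294, 0.006]]
top cradle 0.61 [270.3, 215.6, 320.7, 279.0] [[0.36, -0.399, 0.002], [0.42, -0.359, 0.006], [0.48, -0.319, 0.043]]
top tip_cleaner 0.75 [208.5, 260.5, 242.4, 283.9] [[0.376, -0.214, 0.024], [0.401, -0.187, 0.041], [0.427, -0.16, 0.05]]
top flux_bottle 0.77 [209.4, 139.0, 226.3, 163.5] [[0.656, -0.246, 0.002], [0.666, -0.229, 0.065], [0.689, -0.211, 0.098]]
top vent 0.92 [264.4, 151.7, 289.3, 199.2] [[0.536, -0.373, 0.021], [0.583, -0.351, 0.039], [0.634, -0.332, 0.044]]
```

View pics/both.png

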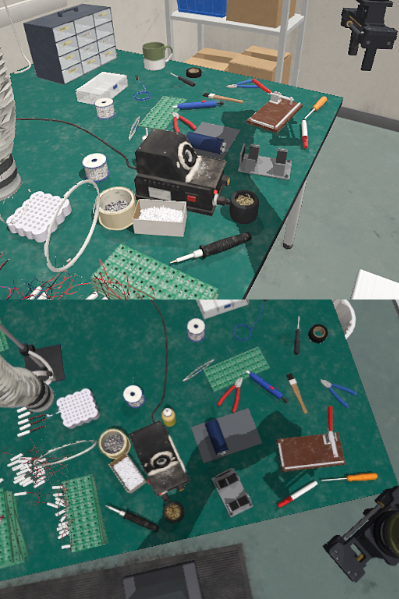

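```bash
python3 - <<'E'
from h import *
st=monitor.get_state()
s=snapshot('wrist'); print(np.array(s['hand_eye']).round(3), s['fx'], R.from_quat(st['eef_rot']).as_matrix().round(2)); print(cam2world(s,st))
def rect(p): 
    c,wh,a=cv2.minAreaRect((p[:,:2]*1000).astype(np.float32)); return np.round(c,1),np.round(wh,1),round(a,1)
for n in ['capacitor','mat','cradle']:
    for m in finder.masks_of(s,n)[:1]: print('w',n,m['p'],m['extent'])
t=snapshot('top')
for n,lo,hi in [('capacitor',.03,.05),('mat',-.002,.008),('cradle',.001,.06),('cradle',.03,.06)]:
    m=finder.masks_of(t,n)[0]; p=pts(t,m['pixels']); p=p[(p[:,2]>lo)&(p[:,2]<hi)]; print(n,lo,rect(p))
# obstacles around the can above z=.05
p=pts(t,np.ones((384,512),bool)); q=p[(p[:,2]>.05)&(abs(p[:,0]-.52)<.2)&(abs(p[:,1]+.35)<.2)]
for a in np.arange(.32,.72,.04):
    r=q[(q[:,0]>=a)&(q[:,0]<a+.04)]
    if len(r): print(round(a,2),len(r),np.percentile(r,[1,99],axis=0).round(3).tolist())
im=cv2.resize(s['frame'][...,::-1],None,fx=1.1,fy=1.1)
c=cv2.resize(t['frame'][120:300,200:380,::-1],(422,422))
cv2.imwrite('pics/w1.png',np.hstack([cv2.resize(im,(378,284)),c[:284]]) if 0 else np.vstack([cv2.resize(im,(422,317)),c[:280]]))
E
```

```text
[[-0.    -0.958 -0.285  0.073]
 [ 1.    -0.     0.     0.001]
 [-0.    -0.285  0.958 -0.083]
 [ 0.     0.     0.     1.   ]] 343.1932211674947 [[ 0.9   0.44  0.  ]
 [ 0.44 -0.9  -0.  ]
 [ 0.    0.   -1.  ]]
(array([[ 4.40934727e-01, -8.60269090e-01, -2.55956362e-01],
       [-8.97539111e-01, -4.22519083e-01, -1.26099839e-01],
       [ 3.33346226e-04,  2.85332643e-01, -9.58428491e-01]]), array([ 0.34164758, -0.52934865,  0.38582278]))
w cradle 0.77 [108.5, 0.4, 165.7, 13.7]Traceback (most recent call last):
  File "<stdin>", line 10, in <module>
IndexError: list index out of range
```

```bash
cat >> h.py <<'E'
def find(s,n,k=0):
    r=finder.masks_of(s,n); return r[k] if len(r)>k else None
def rect(p): 
    c,wh,a=cv2.minAreaRect((p[:,:2]*1000).astype(np.float32)); return np.round(c,1),np.round(wh,1),round(a,1)
E
python3 - <<'E'
from h import *
for i in range(2):
  t=snapshot('top')
  for n,lo,hi in [('capacitor',.03,.05),('mat',-.002,.008),('cradle',.001,.06),('cradle',.03,.06)]:
    m=find(t,n)
    if m is None: continue
    p=pts(t,m['pixels']); p=p[(p[:,2]>lo)&(p[:,2]<hi)]; print(n,lo,len(p),rect(p), np.median(p[:,2]).round(3))
p=pts(t,np.ones((384,512),bool)); q=p[(p[:,2]>.05)&(abs(p[:,0]-.52)<.2)&(abs(p[:,1]+.35)<.2)]
for a in np.arange(.32,.72,.04):
    r=q[(q[:,0]>=a)&(q[:,0]<a+.04)]
    if len(r): print(round(a,2),len(r),np.percentile(r,[1,99],axis=0).round(3).tolist())
cv2.imwrite('pics/w1.png',cv2.resize(t['frame'][120:300,180:380,::-1],(600,540),interpolation=cv2.INTER_CUBIC))
E
```

```text
capacitor 0.03 683 (array([ 584.2, -353.2]), array([106.6,  37.8]), 6.6) 0.04
mat -0.002 2930 (array([ 594.3, -386.4]), array([122.5, 188.8]), 5.9) 0.002
cradle 0.001 1796 (array([ 420. , -361.8]), array([125.6,  77.1]), 13.5) 0.006
cradle 0.03 346 (array([ 426.2, -359.1]), array([109. ,  65.7]), 13.3) 0.036
capacitor 0.03 681 (array([ 584.8, -352.6]), array([104.5,  37.7]), 6.0) 0.04
mat -0.002 2 (array([ 547.7, -365.1]), array([33.3,  0. ]), 126.3) 0.005
0.4 1 [[0.404, -0.209, 0.05], [0.404, -0.209, 0.05]]
0.44 419 [[0.455, -0.24, 0.051], [0.48, -0.151, 0.082]]
0.48 814 [[0.48, -0.241, 0.072], [0.52, -0.151, 0.085]]
0.52 965 [[0.521, -0.236, 0.073], [0.559, -0.151, 0.136]]
0.56 727 [[0.56, -0.228, 0.073], [0.6, -0.151, 0.139]]
0.6 500 [[0.6, -0.219, 0.071], [0.637, -0.151, 0.138]]
0.64 209 [[0.643, -0.247, 0.052], [0.679, -0.21, 0.106]]
0.68 31 [[0.68, -0.246, 0.059], [0.69, -0.213, 0.09]]
```

View pics/w1.png

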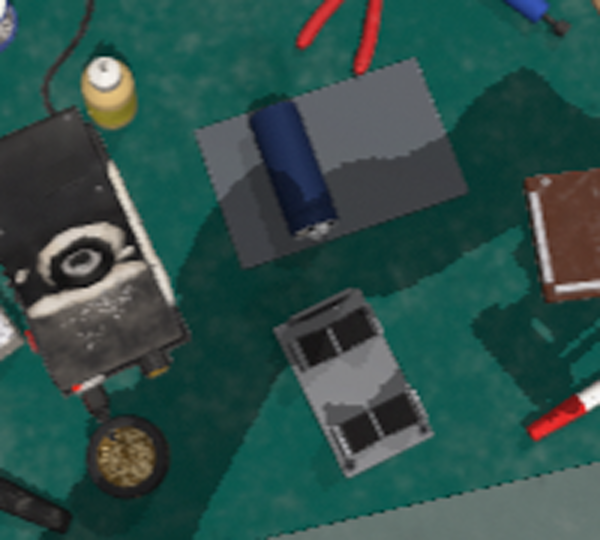

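```bash
cat >> h.py <<'E'
def pose(yaw,tilt=0,roll=0):
    # tool down, tool x at yaw (deg); tilt: tool z leans away from tool x; roll about tool x
    y=np.radians(yaw); M=np.array([[np.cos(y),np.sin(y),0],[np.sin(y),-np.cos(y),0],[0,0,-1.]])
    return R.from_matrix(M)*R.from_euler('y',-tilt,degrees=True)*R.from_euler('x',roll,degrees=True)
def rows(wps,start=None):
    """wps: list of (pos,Rotation,nrows); prints rows with linear/slerp steps"""
    from scipy.spatial.transform import Slerp
    st=monitor.get_state(); p,r=(st['tool_pos'],R.from_quat(st['eef_rot'])) if start is None else start
    out=[]
    for P,Q,n in wps:
        P=np.array(P); dv=(r.inv()*Q).as_rotvec(); p0,r0=p,r
        for i in range(n):
            t=r0*R.from_rotvec(dv*(i+1)/n); q=p0+(P-p0)*(i+1)/n
            out.append(np.r_[(r.inv().apply(q-p))*100,(r.inv()*t).as_rotvec()]); 
            out[-1]=np.r_[out[-1][:3].round(2),out[-1][3:].round(3)]
            p=p+r.apply(out[-1][:3]/100); r=r*R.from_rotvec(out[-1][3:])
    print('max step mm',max(np.linalg.norm(o[:3])*10 for o in out),'rad',max(np.linalg.norm(o[3:]) for o in out))
    for i in range(0,len(out),8): print([float(x)+0 for o in out[i:i+8] for x in o])
E
python3 - <<'E'
from h import *
rows([((.38,-.42,.28),pose(100),7),((.457,-.312,.20),pose(150,28),6)])
E
```

```text
max step mm 25.845309052127817 rad 0.185
[2.23, -1.15, 0.33, 0.0, 0.0, -0.184, 2.39, -0.72, 0.32, 0.0, 0.0, -0.184, 2.49, -0.27, 0.33, 0.0, 0.0, -0.184, 2.5, 0.18, 0.32, 0.0, 0.0, -0.184, 2.42, 0.65, 0.33, 0.0, 0.0, -0.184, 2.27, 1.07, 0.32, 0.0, 0.0, -0.184, 2.02, 1.47, 0.33, 0.0, 0.0, -0.185, 1.55, 1.58, 1.33, -0.036, -0.076, -0.142]
[1.41, 1.74, 1.28, -0.035, -0.076, -0.143, 1.25, 1.89, 1.24, -0.035, -0.076, -0.142, 1.07, 2.01, 1.22, -0.036, -0.077, -0.143, 0.87, 2.1, 1.23, -0.035, -0.076, -0.142, 0.65, 2.17, 1.23, -0.036, -0.076, -0.142]
```

carry_out --motion '[2.2,-1.15,0.3,0,0,-0.184,2.4,-0.7,0.3,0,0,-0.184,2.5,-0.3,0.3,0,0,-0.184,2.5,0.2,0.3,0,0,-0.184,2.4,0.65,0.3,0,0,-0.184,2.3,1.1,0.3,0,0,-0.184,2.0,1.5,0.3,0,0,-0.185,1.55,1.6,1.3,-0.036,-0.076,-0.142]'

```text
clock: 2.5
tool_pos: [0.3953, -0.4026, 0.269]
eef_rot: [0.584, 0.81, -0.01, 0.043]
contact_force: [-0.2, -1.2, -0.1]
opening: 1.005
```

carry_out --motion '[1.4,1.75,1.3,-0.035,-0.076,-0.143,1.25,1.9,1.25,-0.035,-0.076,-0.142,1.1,2.0,1.2,-0.036,-0.077,-0.143,0.9,2.1,1.2,-0.035,-0.076,-0.142,0.65,2.2,1.2,-0.036,-0.076,-0.142]'

```text
clock: 3.12
tool_pos: [0.4292, -0.3309, 0.2091]
eef_rot: [0.335, 0.927, -0.058, 0.159]
contact_force: [-0.2, -0.4, 0.5]
opening: 1.0
```

```bash
python3 - <<'E'
from h import *
st=monitor.get_state(); print(st['clock'],st['q'].round(2),st['tool_pos'])
s=snapshot('wrist')
M=R.from_quat(st['eef_rot']).as_matrix(); print(M.round(2))
np.savez('s1.npz',frame=s['frame'],z=s['range_z'],p=st['tool_pos'],q=st['eef_rot'])
for n in ['capacitor','vent','mat','cradle']:
    m=find(s,n)
    if m: p=pts(s,m['pixels'],st); print(n,m['p'],m['extent'],rect(p[p[:,2]>.03]) if n!='mat' else '', np.percentile(p,[2,50,98],axis=0).round(3).tolist())
save(s,'w2.png',None,1.5)
E
```

```text
3.125 [ 0.74  0.69 -0.31  2.16  1.68  0.25 -0.23] [ 0.42919003 -0.33090477  0.20911743]
[[-0.72  0.64  0.26]
 [ 0.6   0.77 -0.21]
 [-0.33 -0.   -0.94]]
capacitor 0.56 [292.4, 190.3, 364.3, 267.4] (array([ 538.5, -350.3]), array([ 49.9, 145.9]), 77.4) [[0.531, -0.374, 0.011], [0.551, -0.353, 0.038], [0.594, -0.335, 0.044]]
vent 0.61 [295.1, 193.4, 364.9, 268.5] (array([ 536.4, -348.8]), array([ 52. , 155.8]), 74.6) [[0.531, -0.374, 0.012], [0.551, -0.353, 0.038], [0.594, -0.335, 0.044]]
cradle 0.94 [129.2, 18.6, 305.5, 198.7] (array([ 426.1, -360.4]), array([110.6,  67. ]), 13.4) [[0.357, -0.401, 0.004], [0.416, -0.359, 0.009], [0.479, -0.32, 0.044]]
```

View pics/w2.png

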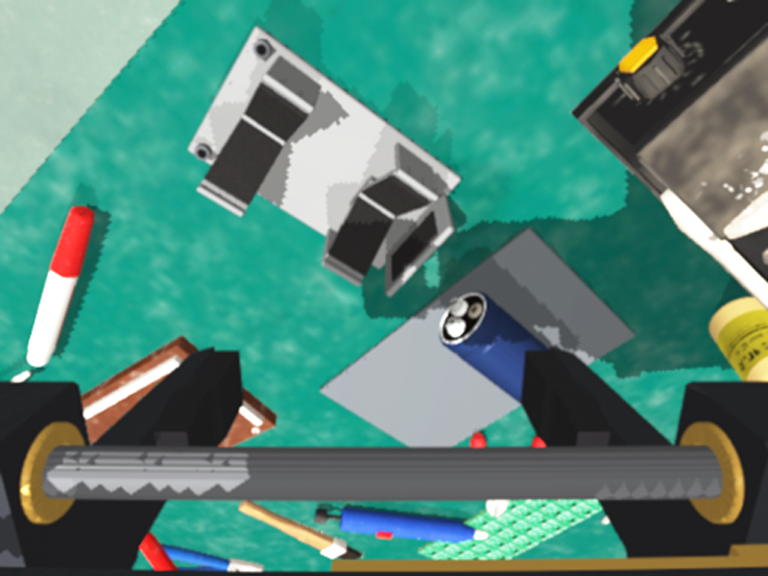

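```bash
cat >> h.py <<'E'
def face(s,st,T,yaw,name,half=.03,N=500):
    """rectified view of the end face at T seen from the terminal side; returns nothing, saves png"""
    A,o=cam2world(s,st); y=np.radians(yaw)
    ex=np.array([np.sin(y),-np.cos(y),0]); g=np.linspace(-half,half,N)
    U,V=np.meshgrid(g,-g); W=T+U[...,None]*ex+V[...,None]*np.array([0,0,1.])
    C=(W.reshape(-1,3)-o)@A
    uv=cv2.projectPoints(C,np.zeros(3),np.zeros(3),K(s),np.array(s['D'],float))[0].reshape(N,N,2).astype(np.float32)
    im=cv2.remap(s['frame'][...,::-1].copy(),uv[...,0],uv[...,1],cv2.INTER_CUBIC)
    for r in (.020,.011): cv2.circle(im,(N//2,N//2),int(r/half*N/2),(0,255,0) if r>.015 else (0,0,255),1)
    cv2.imwrite('pics/'+name,im)
E
python3 - <<'E'
from h import *
st=monitor.get_state(); s=snapshot('wrist')
face(s,st,np.array([.538,-.3585,.023]),6.3,'f1.png')
E
```

```text
(no output)
```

View pics/f1.png

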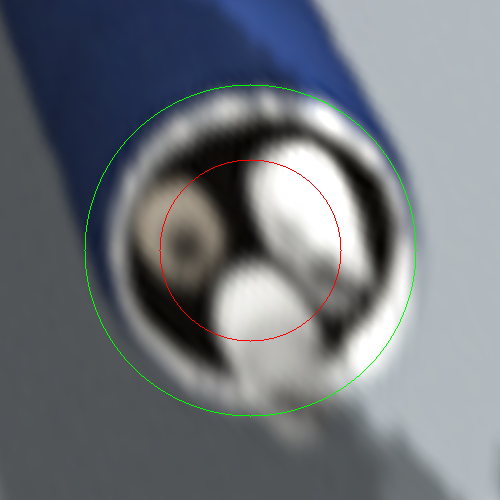

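```bash
python3 - <<'E'
from h import *
st=monitor.get_state(); print(st['clock'],st['tool_pos'],st['q'].round(2))
rows([((.53,-.345,.19),pose(165,10),4),((.588,-.353,.17),pose(186.3),4),((.588,-.353,.071),pose(186.3),4)])
E
```

```text
3.425 [ 0.42833034 -0.33291169  0.20984894] [ 0.75  0.69 -0.31  2.16  1.67  0.25 -0.22]
max step mm 26.124700955226263 rad 0.11772425408555368
[-1.85, 1.41, 1.18, -0.027, 0.041, -0.107, -2.03, 1.17, 1.14, -0.028, 0.041, -0.106, -2.19, 0.91, 1.08, -0.027, 0.041, -0.107, -2.32, 0.65, 1.01, -0.028, 0.04, -0.107, -1.34, 0.18, 0.75, -0.008, 0.043, -0.093, -1.39, 0.05, 0.69, -0.008, 0.043, -0.092, -1.41, -0.09, 0.62, -0.008, 0.044, -0.093, -1.42, -0.22, 0.57, -0.008, 0.043, -0.092]
[0.0, 0.0, 2.47, 0.0, 0.0, 0.0, 0.0, 0.0, 2.48, 0.0, 0.0, 0.0, 0.0, 0.0, 2.47, 0.0, 0.0, 0.0, 0.0, 0.01, 2.48, 0.0, 0.0, 0.0]
```

carry_out --motion '[-1.85,1.4,1.2,-0.027,0.041,-0.107,-2.0,1.2,1.1,-0.028,0.041,-0.106,-2.2,0.9,1.1,-0.027,0.041,-0.107,-2.3,0.65,1.0,-0.028,0.04,-0.107,-1.35,0.2,0.75,-0.008,0.043,-0.093,-1.4,0.05,0.7,-0.008,0.043,-0.092,-1.4,-0.1,0.6,-0.008,0.044,-0.093,-1.4,-0.2,0.55,-0.008,0.043,-0.092]'

```text
clock: 4.42
tool_pos: [0.5562, -0.3667, 0.1785]
eef_rot: [0.007, 1.0, -0.017, 0.015]
contact_force: [0.1, -0.6, 0.6]
opening: 0.999
```

```bash
python3 - <<'E'
from h import *
s=snapshot('wrist');s=snapshot('wrist')
st=monitor.get_state(); s=snapshot('wrist'); print(st['clock'],st['tool_pos'],st['q'].round(2))
for m in finder.masks_of(s,'capacitor')[:1]:
    p=pts(s,m['pixels'],st); p=p[p[:,2]>.03]; print(m['p'],m['extent'],rect(p),np.percentile(p,[2,50,98],axis=0).round(3).tolist())
t=snapshot('top'); m=find(t,'capacitor')
if m: p=pts(t,m['pixels']); print(rect(p[p[:,2]>.03]))
rows([((.588,-.353,.071),pose(186.3),5)])
E
```

```text
4.525 [ 0.55761603 -0.36615046  0.17801685] [ 0.89  0.99 -0.77  1.55  0.85  0.92  1.38]
0.79 [244.8, 146.0, 309.0, 297.1] (array([ 583.2, -354.3]), array([106.8,  38.5]), 6.6) [[0.536, -0.374, 0.031], [0.579, -0.355, 0.041], [0.632, -0.335, 0.045]]
(array([ 578.4, -339.7]), array([103.2,  51.4]), 20.1)
max step mm 22.666495097389895 rad 0.027386127875258306
[-0.59, 0.35, 2.16, -0.008, 0.006, -0.025, -0.6, 0.31, 2.16, -0.007, 0.005, -0.025, -0.63, 0.28, 2.15, -0.008, 0.006, -0.025, -0.64, 0.25, 2.16, -0.007, 0.005, -0.026, -0.66, 0.22, 2.15, -0.008, 0.006, -0.025]
```

carry_out --motion '[-1.0,0.5,0,-0.01,0.01,-0.04,-1.0,0.5,0,-0.01,0.01,-0.04,-1.0,0.5,0,-0.015,0.008,-0.04,0,0,2.1,0,0,0,0,0,2.1,0,0,0,0,0,2.1,0,0,0,0,0,0,0,0,0]'

```text
clock: 5.6
tool_pos: [0.584, -0.35, 0.1125]
eef_rot: [-0.053, 0.999, -0.0, -0.002]
contact_force: [0.2, -0.5, -0.1]
opening: 0.995
```

```bash
python3 - <<'E'
from h import *
st=monitor.get_state(); print(st['clock'],st['tool_pos'],st['q'].round(2),R.from_quat(st['eef_rot']).as_matrix().round(3))
rows([((.587,-.354,st['tool_pos'][2]),pose(186.5),1),((.587,-.354,.071),pose(186.5),3)])
E
```

```text
5.6 [ 0.58398034 -0.35001828  0.112544  ] [ 0.83  1.11 -0.76  1.48  0.89  0.93  1.47] [[-0.994 -0.105 -0.004]
 [-0.105  0.994 -0.001]
 [ 0.004 -0.001 -1.   ]]
max step mm 13.899999999999999 rad 0.009
[-0.26, -0.43, 0.0, -0.001, -0.004, -0.008, 0.0, 0.0, 1.38, 0.0, 0.0, 0.0, 0.0, 0.0, 1.39, 0.0, 0.0, 0.0, 0.0, 0.0, 1.38, 0.0, 0.0, 0.0]
```

carry_out --motion '[-0.25,-0.4,0,0,-0.004,-0.008,0,0,1.4,0,0,0,0,0,1.4,0,0,0,0,0,1.35,0,0,0,0,0,0,0,0,0]'

```text
clock: 6.22
tool_pos: [0.5881, -0.3536, 0.0723]
eef_rot: [-0.057, 0.998, -0.001, 0.001]
contact_force: [-0.1, 0.6, 0.1]
opening: 1.001
```

carry_out --motion '[0,0,0,0,0,0,0,0,0,0,0,0,0,0,0,0,0,0,0,0,0,0,0,0]' --hand 4.5 --grip_force 5

```text
clock: 6.72
tool_pos: [0.5891, -0.354, 0.0743]
eef_rot: [-0.057, 0.998, -0.001, 0.002]
contact_force: [0.7, -0.9, 0.0]
opening: 0.571
```

carry_out --motion '[0,-0.3,0.1,0,0,0,0,-0.35,0.1,0,0,0,0,-0.4,0,0,0,0,0,-0.4,0,0,0,0,0,-0.4,0,0,0,0,0,-0.4,0,0,0,0,0,-0.35,0,0,0,0,0,-0.3,0,0,0,0]'

```text
clock: 7.72
tool_pos: [0.5923, -0.383, 0.0721]
eef_rot: [-0.057, 0.998, -0.001, 0.002]
contact_force: [-0.8, 0.2, 0.6]
opening: 0.509
```

```bash
python3 - <<'E'
from h import *
s=snapshot('wrist');s=snapshot('wrist')
st=monitor.get_state(); s=snapshot('wrist'); print(st['clock'],st['tool_pos'],st['opening'],st['contact_force'])
y=np.radians(6.5); c=np.array([.587,-.354])+.027*np.array([np.sin(y),-np.cos(y)])
T=np.array([*(c-.05*np.array([np.cos(y),np.sin(y)])),.023]); print(T)
face(s,st,T,6.5,'f2.png')
a=cv2.imread('pics/f2.png'); b=s['frame'][...,::-1]
cv2.imwrite('pics/w3.png',np.hstack([cv2.resize(a,(384,384)),b[:,60:460]]))
E
```

```text
7.825 [ 0.59226766 -0.38328484  0.0720996 ] 0.5109550836978397 [-0.20091063 -0.04039744 -0.15275305]
[ 0.54037789 -0.3864866   0.023     ]
```

View pics/w3.png

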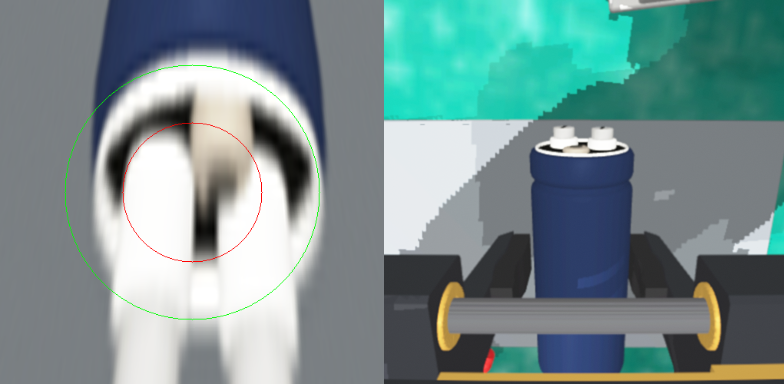

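carry_out --motion '[0,0.15,0,0,0,0,0,0.15,0,0,0,0,0,0.1,0,0,0,0,0,0,0,0,0,0,0,0,0,0,0,0]'

```text
clock: 8.5
tool_pos: [0.5919, -0.3788, 0.0721]
eef_rot: [-0.057, 0.998, -0.001, 0.002]
contact_force: [-0.3, 0.4, -0.6]
opening: 0.511
```

carry_out --motion '[0,0,0,0,0,0,0,0,0,0,0,0,0,0,0,0,0,0,0,0,0,0,0,0,0,0,0,0,0,0]' --hand 3.5 --grip_force 15

```text
clock: 9.12
tool_pos: [0.5919, -0.379, 0.0722]
eef_rot: [-0.057, 0.998, -0.001, 0.002]
contact_force: [0.5, -0.8, -0.9]
opening: 0.447
```

```bash
python3 - <<'E'
from h import *
st=monitor.get_state(); s=snapshot('wrist'); print(st['clock'],st['tool_pos'],st['opening'],st['contact_force'],st['q'].round(2))
y=np.radians(6.5); c=st['tool_pos'][:2]
m=find(s,'capacitor'); 
if m: p=pts(s,m['pixels'],st); p=p[p[:,2]>.025]; print(m['p'],m['extent'],rect(p),np.percentile(p,[2,50,98],axis=0).round(3).tolist())
T=np.array([.539,c[1]-.0055,.023]); 
face(s,st,T,6.5,'f2.png')
a=cv2.imread('pics/f2.png'); b=s['frame'][80:240,176:336,::-1]
cv2.imwrite('pics/w4.png',np.hstack([cv2.resize(a,(384,384)),cv2.resize(b,(384,384),interpolation=cv2.INTER_CUBIC)]))
E
```

```text
9.125 [ 0.59186552 -0.37895845  0.0721651 ] 0.44677105471173917 [ 0.49940102 -0.75001759 -0.91302653] [ 0.85  1.18 -0.75  1.41  0.92  0.91  1.52]
0.65 [200.4, 126.4, 306.3, 375.0] (array([ 585.5, -380.5]), array([105.3,  39.6]), 6.3) [[0.537, -0.401, 0.026], [0.569, -0.382, 0.041], [0.629, -0.362, 0.045]]
```

View pics/w4.png

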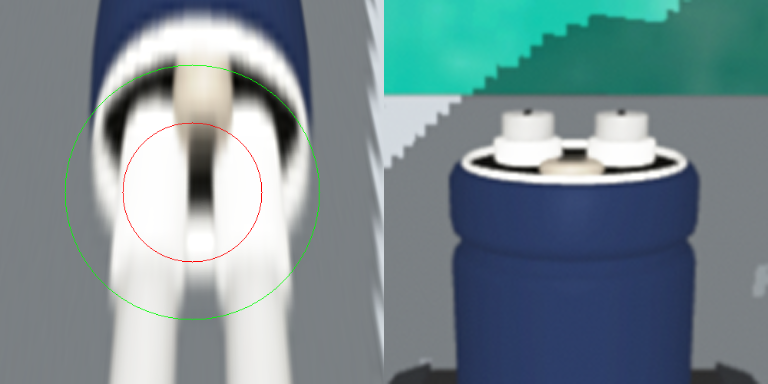

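carry_out --motion '[0,0,0,0,0,0,0,0,-0.5,0,0,0,0,0,-1,0,0,0,0,0,-2,0,0,0,0,0,-2,0,0,0,0,0,-2,0,0,0,0,0,-1,0,0,0,0,0,0,0,0,0]' --hand 3.0 --grip_force 35

```text
clock: 10.22
tool_pos: [0.5918, -0.3788, 0.1582]
eef_rot: [-0.057, 0.998, -0.002, 0.003]
contact_force: [-0.8, -0.2, -2.1]
opening: 0.445
```

```bash
python3 - <<'E'
from h import *
st=monitor.get_state(); print(st['clock'],st['tool_pos'],st['opening'],st['contact_force'],st['q'].round(2))
rows([((.422,-.361,.155),pose(193.4),8)])
E
```

```text
10.225 [ 0.59182001 -0.37882295  0.15824525] 0.4445462196731811 [-0.79078209 -0.19193727 -2.14288621] [ 0.87  1.07 -0.8   1.4   0.84  1.02  1.58]
max step mm 21.42078429936682 rad 0.015066519173319363
[2.08, 0.46, 0.03, 0.0, 0.001, -0.015, 2.08, 0.5, 0.03, -0.001, 0.0, -0.015, 2.07, 0.52, 0.03, 0.0, 0.001, -0.015, 2.06, 0.55, 0.03, -0.001, 0.001, -0.015, 2.05, 0.59, 0.03, 0.0, 0.0, -0.015, 2.05, 0.62, 0.04, -0.001, 0.001, -0.015, 2.03, 0.65, 0.03, 0.0, 0.001, -0.015, 2.02, 0.67, 0.04, -0.001, 0.0, -0.015]
```

carry_out --motion '[1.4,0.3,0,0,0,-0.01,2.1,0.5,0,0,0,-0.015,2.1,0.5,0,0,0,-0.015,2.1,0.55,0,0,0,-0.015,2.1,0.6,0,0,0,-0.015,2.1,0.6,0,0,0,-0.015,2.0,0.65,0,0,0,-0.015,1.4,0.45,0,0,0,-0.015]'

```text
clock: 11.22
tool_pos: [0.4323, -0.3622, 0.1557]
eef_rot: [-0.114, 0.993, -0.001, 0.001]
contact_force: [-0.1, -0.3, -2.1]
opening: 0.444
```

carry_out --motion '[1.0,0.35,0,0,0,-0.005,0,0,0,0,0,0,0,0,0,0,0,0]'

```text
clock: 11.6
tool_pos: [0.4241, -0.3611, 0.1565]
eef_rot: [-0.117, 0.993, -0.001, 0.003]
contact_force: [0.9, -0.3, -1.8]
opening: 0.446
```

```bash
python3 - <<'E'
from h import *
st=monitor.get_state(); s=snapshot('wrist'); print(st['clock'],st['tool_pos'],st['opening'],st['contact_force'],st['q'].round(2),R.from_quat(st['eef_rot']).as_matrix().round(3))
m=find(s,'capacitor')
if m: p=pts(s,m['pixels'],st); p=p[p[:,2]>.09]; print(m['p'],m['extent'],rect(p),np.percentile(p,[2,50,98],axis=0).round(3).tolist())
m=find(s,'cradle')
if m: p=pts(s,m['pixels'],st); p=p[p[:,2]<.06]; print(m['p'],m['extent'],rect(p[p[:,2]>.03]),rect(p))
t=snapshot('top'); m=find(t,'cradle')
if m: p=pts(t,m['pixels']); p=p[(p[:,2]<.06)&(p[:,2]>.002)];print(rect(p))
save(s,'w5.png',None,1.2)
rows([((.422,-.361,.12),pose(193.4),2),((.422,-.361,.0892),pose(193.4),4)])
E
```

```text
11.6 [ 0.42411565 -0.36111288  0.156453  ] 0.44638760408231853 [ 0.91469381 -0.34060882 -1.84601239] [ 1.07  0.94 -0.8   1.87  0.97  0.77  1.52] [[-0.973 -0.232  0.006]
 [-0.232  0.973 -0.002]
 [-0.005 -0.003 -1.   ]]
0.96 [198.6, 126.1, 306.4, 373.5] (array([ 418.5, -364.6]), array([106.3,  43.6]), 14.5) [[0.369, -0.388, 0.109], [0.401, -0.367, 0.126], [0.461, -0.341, 0.129]]
0.84 [198.0, 95.8, 315.0, 232.2] (array([ 384. , -370.3]), array([24.1, 66.3]), 12.7) (array([ 402.9, -365.4]), array([91.8, 74.4]), 13.4)
(array([ 412.8, -341.1]), array([129.1,  49.6]), 24.1)
max step mm 18.21867174082677 rad 0.00282842712474619
[0.09, 0.03, 1.81, -0.002, 0.002, 0.0, 0.08, 0.02, 1.82, -0.001, 0.002, 0.0, 0.0, 0.0, 0.77, 0.0, 0.0, 0.0, 0.0, 0.0, 0.77, 0.0, 0.0, 0.0, 0.0, 0.0, 0.77, 0.0, 0.0, 0.0, 0.0, 0.0, 0.77, 0.0, 0.0, 0.0]
```

View pics/w5.png

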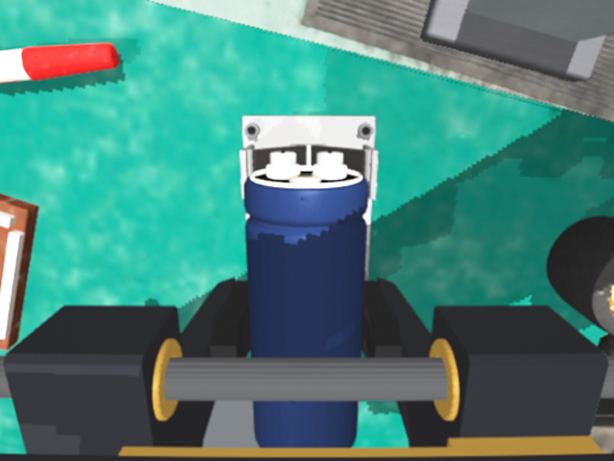

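carry_out --motion '[0.1,0.03,1.8,-0.002,0.002,0,0.1,0,1.8,-0.001,0.002,0,0,0,1.0,0,0,0,0,0,0.8,0,0,0,0,0,0.5,0,0,0,0,0,0.4,0,0,0,0,0,0,0,0,0]'

```text
clock: 12.72
tool_pos: [0.4213, -0.3614, 0.0933]
eef_rot: [-0.117, 0.993, -0.0, 0.0]
contact_force: [0.6, 0.4, -1.6]
opening: 0.445
```

```bash
python3 - <<'E'
from h import *
st=monitor.get_state(); print(st['clock'],st['tool_pos'],st['opening'],st['contact_force'],st['moment'])
E
```

```text
12.725 [ 0.42132943 -0.36138332  0.09329107] 0.44484216365220647 [ 0.57859114  0.38204419 -1.55457281] [ 0.15131755 -0.14970773  0.00650048]
```

Lower in small steps until the vees carry the can.

carry_out --motion '[0,0,0.15,0,0,0,0,0,0.1,0,0,0,0,0,0.1,0,0,0,0,0,0,0,0,0,0,0,0,0,0,0]'

```text
clock: 13.35
tool_pos: [0.4213, -0.3614, 0.0898]
eef_rot: [-0.117, 0.993, -0.0, 0.0]
contact_force: [0.2, 0.9, -1.0]
opening: 0.445
```

carry_out --motion '[0,0,0.1,0,0,0,0,0,0,0,0,0,0,0,0,0,0,0]'

```text
clock: 13.72
tool_pos: [0.4214, -0.361, 0.0891]
eef_rot: [-0.117, 0.993, 0.0, 0.0]
contact_force: [-0.7, 3.2, 4.5]
opening: 0.446
```

carry_out --motion '[0,0.07,0,0,0,0,0,0,0.05,0,0,0,0,0,0,0,0,0,0,0,0,0,0,0]'

```text
clock: 14.22
tool_pos: [0.4214, -0.3608, 0.089]
eef_rot: [-0.117, 0.993, -0.0, 0.0]
contact_force: [-1.2, 1.6, 7.6]
opening: 0.446
```

carry_out --motion '[0,0,0,0,0,0,0,0,0,0,0,0,0,0,0,0,0,0,0,0,0,0,0,0]' --hand 4.4

```text
clock: 14.72
tool_pos: [0.4211, -0.3608, 0.0881]
eef_rot: [-0.117, 0.993, -0.0, -0.0]
contact_force: [-0.0, 0.6, 0.4]
opening: 0.5
```

carry_out --motion '[0,0,0,0,0,0,0,0,0,0,0,0,0,0,0,0,0,0,0,0,0,0,0,0,0,0,0,0,0,0,0,0,0,0,0,0]' --hand 7.0

```text
clock: 15.48
tool_pos: [0.4211, -0.3607, 0.0883]
eef_rot: [-0.117, 0.993, -0.0, -0.0]
contact_force: [-0.2, -0.1, -0.2]
opening: 0.793
```

carry_out --motion '[0,0,-0.5,0,0,0,0,0,-1,0,0,0,0,0,-2,0,0,0,0,0,-2,0,0,0,0,0,-2,0,0,0,0,0,-2,0,0,0,0,0,0,0,0,0]'

```text
clock: 16.35
tool_pos: [0.4219, -0.361, 0.1851]
eef_rot: [-0.117, 0.993, -0.001, 0.001]
contact_force: [-0.2, 0.4, 0.5]
opening: 0.794
```

```bash
python3 - <<'E'
from h import *
snapshot('wrist');st=monitor.get_state(); s=snapshot('wrist'); print(st['clock'],st['tool_pos'],st['opening'],st['contact_force'])
m=find(s,'capacitor')
if m: p=pts(s,m['pixels'],st); q=p[p[:,2]>.045]; print(m['p'],m['extent'],rect(q),np.percentile(p,[2,50,99],axis=0).round(3).tolist())
m=find(s,'cradle')
if m: p=pts(s,m['pixels'],st); print(m['p'],rect(p))
face(s,st,np.array([.419-.0487,-.3615-.0116,.040]),13.4,'f6.png')
a=cv2.resize(cv2.imread('pics/f6.png'),(400,400)); b=cv2.resize(s['frame'][...,::-1],(533,400))[:,66:466]
cv2.imwrite('pics/w6.png',np.hstack([a,b]))
E
```

```text
16.4 [ 0.4213067  -0.36087643  0.18398287] 0.7960095441175364 [-0.54149644  0.31182597 -0.66425343]
0.77 [222.7, 108.3, 285.3, 275.9] (array([ 420.2, -361.8]), array([114.6,  39.3]), 13.3) [[0.367, -0.387, 0.042], [0.412, -0.364, 0.058], [0.467, -0.337, 0.062]]
0.65 (array([ 431.9, -359.5]), array([151. ,  76.9]), 13.1)
```

View pics/w6.png

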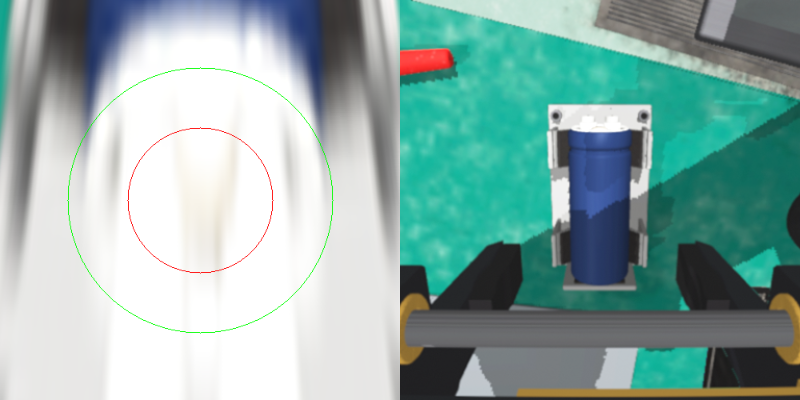

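```bash
python3 - <<'E'
from h import *
print(workorder.finish_job())
E
```

```text
the job is handed in; nothing more can be done
None
```

I rolled the capacitor about 27 mm along the mat between loosely closed fingers, without lifting it, until the vent was at the top. I then gripped it, carried it to the cradle, lowered it until the vees took its weight, and let go. The job was handed in at about 16.4 s of the 48 s allowed, and the interface reported no verdict.

**Rolling:** the first roll overshot by about 10°. I rolled it back 4 mm, and the picture after gripping showed the vent centred at the top.

**In the cradle:** these are the last wrist-camera checks after release.
- The can axis was at 13.3° against about 13.4° for the cradle.
- Its top was at 60–62 mm, where a seated can should be at 60 mm.
- Its middle was about 1 mm from the seat lengthwise, and centred sideways by the measurement before lowering. The camera calibration is only good to about 2 mm.
- The terminals were at the open end and the plain end was close to the stop plate.

**Clearance:** the gripper was open and about 100 mm above the can, with no contact force beyond sensor noise. I did not re-measure the flux bottle and tip cleaner at the end, but the arm never went near them.

**Disagreements:**
- The rectified end-face view after placing was overexposed. It shows the vent roughly centred, but the angle is confirmed less sharply there than on the mat.
- The network's outline of the can in that picture was about 8 mm too long, so the lengthwise figure comes from the plain end only.
- The network's outline of the cradle was about 25 mm too long, so I used the earlier cradle measurements.

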